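# Tare the weighing tray, then weigh a toy wheel

## Robot

A 6-joint arm with a two-finger parallel gripper is mounted at the origin on a cart in front of the work surface, level with it; the furniture and walls round the work are solid. World frame = base frame: x ahead of the robot, y to its left, z up, the work surface at z = 0. Lengths are in m, angles in rad, forces in N, time in s.
With the tool pointing down it reaches from about 0.35 to 0.725 m from the base axis. Payload 4.3 kg.
Tool frame: the origin (TCP) lies at the very end of the fingers, on their centre line; the grasp point (between the pads) lies 19 mm behind it (manip.hold_point_z is the distance from the TCP to the grasp point, in m); z points along the fingers, y is the line along which they close (so a half turn about z gives the same grasp; the last joint's range is limited). The gripper opens to 85 mm and grips with 20 to 120 N. Pads are 22 mm wide; open, the fingers measure 114 mm over their backs; the gripper's body (76 mm by 85 mm) begins 54 mm behind the grasp point. The pads swing forward as they close: fully open they stand 13 mm farther back than shut.
Start: joints at [-1.401, 0.377, 0.081, 1.274, 0, 1.46], TCP at [0.159, -0.553, 0.203] pointing down, gripper open.
Joint ranges: [-2.72, 2.72], [-0.84, 1.66], [-1.02, 1.22], [-1.77, 2.12], [-1.37, 1.28], [-3.14, 3.14]. Speed limits (rad/s): [2.57, 2.57, 3.14, 3.14, 3.14, 3.14].

## Interface

Orientations are given as [roll, pitch, yaw] about the fixed x, y, z axes, in that order (R = Rz(yaw) Ry(pitch) Rx(roll)).
In Python, from bench import manip gives the robot as it stands. Calls block until the motion is done:
- manip.reach(position, orientation): joint-space move of the TCP to a pose.
- manip.move_straight(position, max_speed=0.15, rotation=None, f_stop=None): straight line of the TCP; rotation=None keeps the orientation; max_speed is the mean speed in m/s. With f_stop (N) it stops when the force on the tool has changed by that much, and returns True; else False.
- manip.movej(angles): joint-space move.
- manip.ungrasp() and manip.close_gripper(): open the fingers fully, or close them until they stop; the grip force is fixed at half the most.
- manip.dwell(seconds).
- manip.ik(position, orientation): joint angles nearest the present ones, or None.
- manip.sense(): the state.
- manip.get_image(name): name is "scene" or "top" or "wrist"; returns a dict with "img" (400x640x3 uint8, red, green, blue), "mtx" (3x3 intrinsics, pixels), "rvec" (rotation vector, rad) and "tvec" (3), from world to camera coordinates, as OpenCV has them; the wrist camera has in their place "hand_eye" (4x4, takes a point from camera to tool coordinates, whose origin is the TCP and whose axes are the flange's). Camera axes: x right, y down, z forward; pixel columns grow to the right and rows downward; lengths in m; the calibration is good to about 2 mm. The wrist camera is an equidistant fisheye: a pixel r from the principal point sees the ray r / f radians off the axis. A picture is of the moment at which its call begins: read the wrist's pose just before it. There is no depth.
A pose or a line that the arm cannot do raises manip.IKError and nothing moves.
- manip.sign_off(): hands the job in; it is judged then, once.
Trained networks look in the newest picture that a camera, given by its name, has taken for a name from the list of things; names that differ only in an ending like _2 or _b are one class to them, and where a whole thing is asked for, a point or a joint stands for the part that bears it (a point fixed in the world has none). Each returns a list of dicts, best first, with "p" (0 to 1); they miss things now and then, are a little off and sometimes report something else, mostly with a low value. They report only what shows in the picture. A call takes as long as a camera call. They do not tell look-alikes from the thing itself.
- manip.find_in(camera, name): "xyz" ([x, y, z] in m, in the coordinates of the camera as it stood for that picture, good to about 4 mm: the middle of the surface that is visible of it).
- manip.mark_of(camera, name): "xyz" ([x, y, z] in m, in the coordinates of the camera as it stood for that picture, good to about 4 mm: a listed point, or the origin of a listed thing).
The state is a dict: "time_s": time; "joints": joint angles; "joint_vel": joint speeds; "tau": joint torques, N m; "ee_pos": TCP position; "tcp_rot": TCP orientation; "ft_force": force on the tool from outside, world axes, zero at the start; "torque": the same for the moment, N m; "gripper_width": finger opening in m; "grip_force": force on a finger pad.
Only numpy, scipy, OpenCV 4.12 (cv2) and the standard library are available. Lean on these libraries where they do the work, as an engineer would, in place of code of your own. Each camera call takes 0.05 s, during which the arm holds its last target. There are 200 camera calls.

## Task

Set the empty blue tray on the steel platform of the bench scale, its handle towards the control panel and centred on the stop bar, and push it back until its rear wall is square and firm against the bar, then let go. Then tare: press the green key all the way down and hold it for a full second; both the push on the bar and the hold on the key should be firm, about 10 N (at least 3 N), but never over 20 N. Only after that, put the toy wheel into the tray, leaving the tray against the bar and the other loose blocks where they are.

Things in the scene. Friction and masses are not known exactly. Their poses are not given: they have to be found in the camera images.
- scale: grey bench scale, fixed, 250 (x) x 186 (y) mm; origin at the centre of its underside; its x points away from the control panel towards the rear, z up. The flat control panel is the strip from x = -125 to -40 mm, its surface 34 mm above the origin. The steel platform spans x = -40 to +125 mm and y = -90 to +90 mm, its top 45 mm above the origin. No contact of the fingers with the scale or its key may exceed 20 N
- tare_spot (a point): point on the panel surface on the axis of the green tare key (at -95, +66, +34 mm from the scale's origin, along the scale's axes). The round key, 28 mm across, stands proud of the panel here, but by an amount that differs each time and is not reported: its untouched top is between 7 and 15 mm above this point. It moves straight down for 5 mm against a spring (1.5 N at first, 6.5 N at the end) to a hard stop
- tare_key (a joint): how far the tare key is pressed, in m: 0 = up, 0.005 = fully down on its hard stop; springs back
- stop_bar: bare aluminium bar standing across the platform, fixed, at a different distance each time; 10 (x) x 124 (y) x 30 mm high; origin at the centre of its underside, on the platform's top; same axes as the scale. Its front face, which faces the panel, is at x = -5 mm
- tray: loose blue open tray, 95 (x) x 110 (y) x 28 mm high outside, walls and floor 3 mm, about 150 g; origin at the centre of its underside, z up. Its rear wall (outer face at x = +47.5 mm) goes against the stop bar; the handle sticks out of the opposite wall along -x. If it is pressed down while it is pushed, friction on the platform takes up part of the push
- tray_handle (a point): middle of the tray's wooden handle, a bar 45 mm long (along x), 14 mm wide (y) and 14 mm high, pinched across y from above; the point is at x = -72, y = 0, z = +24 mm from the tray's origin and has the tray's axes
- wheel_center (a point): centre of the loose turned wooden toy wheel, 42 mm diameter, 14 mm thick, lying flat; this point is 7 mm above what it lies on
- cork_block: bystander: brown cork block 40 x 70 x 26 mm, origin at the centre of its underside; leave it alone
- offcut: bystander: wooden offcut 45 x 50 x 30 mm, origin at the centre of its underside; leave it alone
- rubber_block: bystander: black rubber block 38 x 42 x 22 mm, origin at the centre of its underside; leave it alone
There are look-alikes about, which are no part of the job. What is shaped like the part that bears wheel_center but orange is not meant.

How it is judged:
By the outcome, as a careful person would: the job done as asked, in the order asked, and still so for the second after the job is handed in, with the robot touching nothing.
It also fails if it takes over 72 s, if anything falls off the work surface, if the arm or the gripper's body presses on something with over 40 N, if the wrist force passes 120 N, or if a joint passes its speed limit or range.

## Working session

There is one attempt and no reset: what is moved stays moved. The work goes in short steps, each a Python script; the robot and the scene stay as the last script left them, time stands still between calls to the robot, and variables do not carry over. Pictures are saved under pics/ and viewed, at most 10 in all, crops included, and the job is handed in when it is done.

```bash
ls; mkdir -p pics; cat > h.py <<'E'
import numpy as np, cv2
from bench import manip
from scipy.spatial.transform import Rotation as Ro
def w(c,im,p):  # camera->world
    p=np.array(p)
    if c=="wrist":
        s=im['pose']; H=np.array(im['hand_eye']); t=H[:3,:3]@p+H[:3,3]
        return Ro.from_euler('xyz',s['tcp_rot']).as_matrix()@t+np.array(s['ee_pos'])
    R=cv2.Rodrigues(np.array(im['rvec'],float))[0]
    return R.T@(p-np.array(im['tvec'],float).ravel())
def shot(c,fn=None):
    s=manip.sense(); im=manip.get_image(c); im['pose']=s
    if fn: cv2.imwrite('pics/'+fn,im['img'][:,:,::-1])
    return im
def look(c,im,names,f='mark_of'):
    for n in names:
        for d in getattr(manip,f)(c,n)[:3]:
            print(c,f,n,round(d['p'],2),np.round(w(c,im,d['xyz']),4))
E
python3 - <<'E'
from h import *
print(manip.sense())
for c in ("top","scene"):
    im=shot(c,c+'0.png')
    look(c,im,["scale","tare_spot","stop_bar","tray","tray_handle","wheel_center","cork_block","offcut","rubber_block"])
E
```

```text
pics
{'time_s': 0.0, 'joints': array([-1.40131099e+00,  3.78057840e-01,  7.96395178e-02,  1.27438084e+00,
        6.42261444e-06,  1.46049012e+00]), 'joint_vel': array([-7.76787781e-06,  6.89464435e-04,  9.62567417e-04,  3.38447272e-04,
       -5.23443756e-04,  6.94090499e-04]), 'tau': array([-5.48148801e-04, -4.63605452e+01,  2.69875789e+01,  2.08545523e-02,
       -2.22798967e-04, -1.19313114e-05]), 'ee_pos': array([ 0.15867558, -0.55194791,  0.20246917]), 'tcp_rot': array([-3.13960269e+00, -2.26861371e-04,  2.79791310e-01]), 'ft_force': array([ 0.25646236, -0.17169973, -0.87548799]), 'torque': array([ 0.00871566, -0.01292116,  0.02776084]), 'grip_force': 0.0, 'gripper_width': 0.08556698344833301}
top mark_of scale 0.81 [0.5831 0.0061 0.0033]
top mark_of tare_spot 0.81 [0.4903 0.0836 0.0361]
top mark_of stop_bar 0.92 [0.6542 0.0099 0.0455]
top mark_of stop_bar 0.43 [0.5638 0.2641 0.0046]
top mark_of tray 0.64 [0.5621 0.2628 0.005 ]
top mark_of tray_handle 0.89 [0.4945 0.2664 0.0222]
top mark_of wheel_center 0.78 [ 0.5221 -0.2416  0.0029]
top mark_of wheel_center 0.76 [ 0.4409 -0.27
[... 180 characters left out ...]
ark_of rubber_block 0.41 [0.694  0.2474 0.001 ]
scene mark_of scale 0.78 [5.838e-01 1.310e-02 4.000e-04]
scene mark_of tare_spot 0.62 [0.4851 0.0783 0.0317]
scene mark_of stop_bar 0.69 [0.6569 0.0042 0.0429]
scene mark_of stop_bar 0.21 [0.4879 0.078  0.0338]
scene mark_of tray 0.58 [0.5641 0.2642 0.0011]
scene mark_of tray_handle 0.57 [0.4966 0.2666 0.0266]
scene mark_of tray_handle 0.2 [6.970e-01 2.471e-01 3.000e-04]
scene mark_of wheel_center 0.68 [ 0.4467 -0.2699  0.0122]
scene mark_of wheel_center 0.52 [ 0.5234 -0.2394  0.0106]
scene mark_of cork_block 0.83 [ 0.6977  0.2463 -0.0008]
scene mark_of offcut 0.72 [ 0.6966 -0.2113  0.006 ]
scene mark_of rubber_block 0.57 [0.7829 0.0255 0.0021]
```

View pics/top0.png

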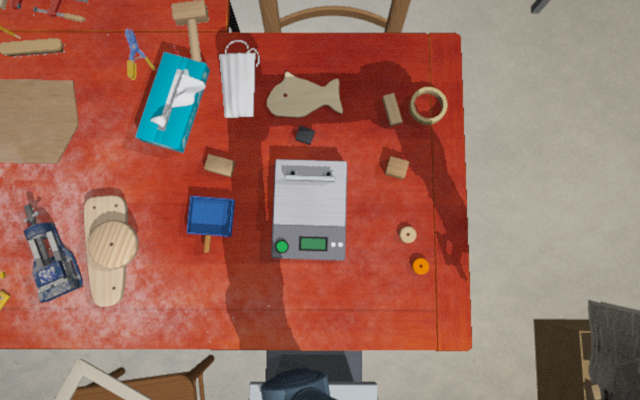

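View pics/scene0.png

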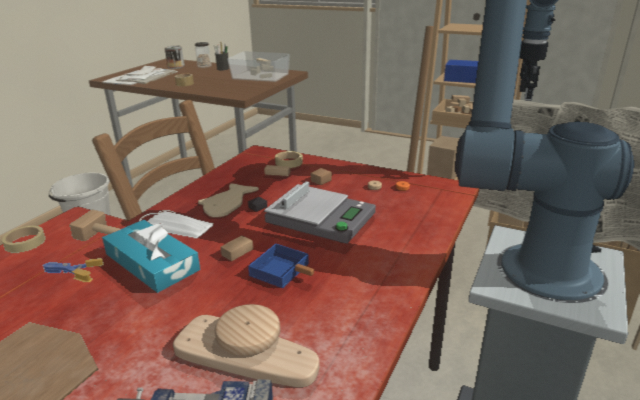

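The top view shows the scale at (310,210), its bar at row 178, the tray at (210,216) with its handle pointing down, the wooden wheel at (408,234) and the orange look-alike at (421,266). The network positions agree with this. Next I'll look from close up with the wrist camera.

```bash
python3 - <<'E'
from h import *
P=np.pi
for n,p in (("s",[0.53,0.01,0.30]),("t",[0.50,0.265,0.26])):
    manip.reach(p,[P,0,0]); manip.dwell(0.2)
    im=shot("wrist","w_%s.png"%n); 
    if n=="s": print(im['mtx'],im['hand_eye'])
    np.savez("w_%s.npz"%n,**{k:im[k] for k in('img','mtx','hand_eye')},pos=im['pose']['ee_pos'],rot=im['pose']['tcp_rot'])
    print(manip.sense()['joints'],manip.sense()['time_s'])
    look("wrist",im,["scale","tare_spot","stop_bar"] if n=="s" else ["tray","tray_handle","cork_block"])
E
```

```text
[[309.70691629   0.         317.82267079]
 [  0.         309.70691629 198.99976463]
 [  0.           0.           1.        ]] [[ 5.52392632e-04 -9.50283597e-01 -3.11385260e-01  7.85761795e-02]
 [ 9.99999743e-01  3.82765386e-04  6.05863047e-04 -4.09770064e-04]
 [-4.56554216e-04 -3.11385515e-01  9.50283564e-01 -1.70154053e-01]
 [ 0.00000000e+00  0.00000000e+00  0.00000000e+00  1.00000000e+00]]
[-1.01659659e-01  2.80715063e-01  1.92164458e-01  1.48238729e+00
 -6.62137655e-05  3.04073056e+00] 3.6667
wrist mark_of scale 0.88 [5.794e-01 9.600e-03 4.000e-04]
wrist mark_of tare_spot 0.58 [0.4852 0.0803 0.0336]
wrist mark_of stop_bar 0.83 [0.6536 0.0137 0.0448]
[ 3.75213633e-01  3.52961302e-01  1.90713270e-01  1.40852924e+00
 -3.79420012e-05 -2.76630218e+00] 8.8417
wrist mark_of tray 0.65 [0.5619 0.2651 0.006 ]
wrist mark_of tray_handle 0.93 [0.4872 0.2701 0.0249]
wrist mark_of cork_block 0.94 [ 0.6978  0.2459 -0.0025]
wrist mark_of cork_block 0.62 [ 0.6928 -0.2083  0.0031]
wrist mark_of cork_block 0.28 [ 0.5201 -0.2423  0.0114]
```

View pics/w_s.png

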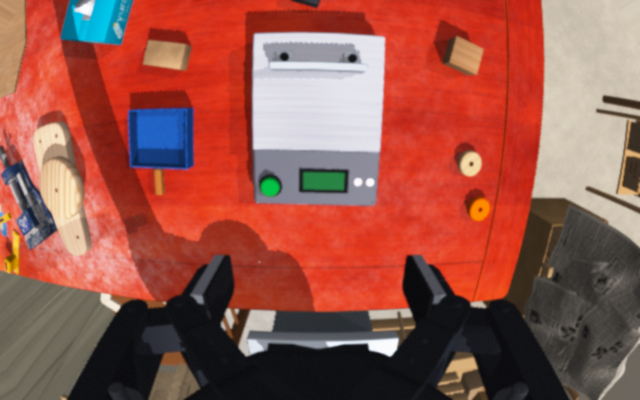

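View pics/w_t.png

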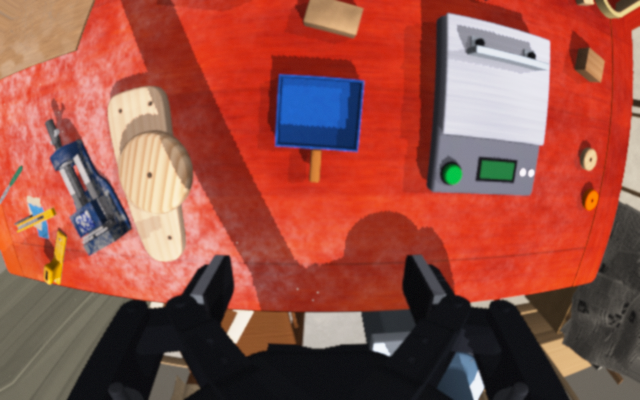

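The wrist views show the wooden wheel at (469,163), the key at (270,186) and the bar at rows 62–72. In the second view the tray spans (275–362, 75–152), rotated slightly. I'll rectify both views to get accurate positions and yaw.

```bash
cat >> h.py <<'E'
def ortho(d,z,x0,x1,y0,y1,k=2000):
    # rows: x from x1 down to x0 ; cols: y from y1 down to y0 ; k px/m
    X,Y=np.meshgrid(np.arange(x1,x0,-1/k),np.arange(y1,y0,-1/k),indexing='ij')
    P=np.stack([X,Y,np.full_like(X,z)],-1).reshape(-1,3)
    Rw=Ro.from_euler('xyz',d['rot']).as_matrix(); H=d['hand_eye']
    t=(P-d['pos'])@Rw; c=(t-H[:3,3])@H[:3,:3]
    th=np.arctan2(np.hypot(c[:,0],c[:,1]),c[:,2]); ph=np.arctan2(c[:,1],c[:,0]); K=d['mtx']
    u=K[0,2]+K[0,0]*th*np.cos(ph); v=K[1,2]+K[1,1]*th*np.sin(ph)
    return cv2.remap(np.ascontiguousarray(d['img']),u.reshape(X.shape).astype('f4'),v.reshape(X.shape).astype('f4'),cv2.INTER_LINEAR)
def rects(mask,x1,y1,k=2000):
    cs,_=cv2.findContours(mask.astype('u1'),cv2.RETR_EXTERNAL,cv2.CHAIN_APPROX_NONE)
    c=max(cs,key=cv2.contourArea); (u,v),(a,b),_=cv2.minAreaRect(c)
    bx=cv2.boxPoints(cv2.minAreaRect(c)); return [x1-v/k,y1-u/k,a/k,b/k],np.array([[x1-q[1]/k,y1-q[0]/k] for q in bx])
E
python3 - <<'E'
from h import *
np.set_printoptions(precision=4,suppress=True)
d=np.load('w_s.npz'); t=np.load('w_t.npz')
a=ortho(d,0.045,0.44,0.73,-0.12,0.14); cv2.imwrite('pics/os.png',a[:,:,::-1])
g=cv2.cvtColor(a,cv2.COLOR_RGB2HSV)
o=ortho(t,0.028,0.46,0.64,0.19,0.34)
h=cv2.cvtColor(o,cv2.COLOR_RGB2HSV)
print('tray',*rects((h[:,:,0]>100)&(h[:,:,0]<130)&(h[:,:,1]>120),0.64,0.34))
a2=ortho(d,0.044,0.44,0.54,0.04,0.14);g2=cv2.cvtColor(a2,cv2.COLOR_RGB2HSV)
print('key',*rects((g2[:,:,0]>45)&(g2[:,:,0]<80)&(g2[:,:,1]>150),0.54,0.14))
print('plat',*rects((g[:,:,1]<40)&(g[:,:,2]>165),0.73,0.14))
m=g[:,:,1]<70; print('body',*rects(m,0.73,0.14))
cv2.imwrite('pics/ot.png',o[:,:,::-1])
# wheel
o=ortho(d,0.014,0.47,0.57,-0.29,-0.19);h=cv2.cvtColor(o,cv2.COLOR_RGB2HSV)
print('wheel',*rects((h[:,:,1]<130)&(h[:,:,2]>120),0.57,-0.19))
E
```

```text
tray [0.5633972015380859, 0.2648109130859375, 0.10918610382080078, 0.09507918548583984] [[0.5199 0.3227]
 [0.6147 0.3159]
 [0.6069 0.207 ]
 [0.5121 0.2137]]
key [0.48875, 0.07899999237060548, 0.02906888198852539, 0.029292490005493162] [[0.4952 0.0986]
 [0.5083 0.0724]
 [0.4823 0.0594]
 [0.4692 0.0856]]
plat [0.6216133193969726, 0.010259201049804711, 0.177592529296875, 0.16535787963867188] [[ 0.5411  0.101 ]
 [ 0.7064  0.0971]
 [ 0.7022 -0.0805]
 [ 0.5368 -0.0765]]
body [0.5835947723388671, 0.011523529052734377, 0.1795498046875, 0.24272979736328126] [[ 0.4646  0.1044]
 [ 0.7072  0.0981]
 [ 0.7026 -0.0814]
 [ 0.4599 -0.0751]]
wheel [0.5198999938964843, -0.23905000686645508, 0.041583953857421876, 0.04063526916503906] [[ 0.5072 -0.2129]
 [ 0.5457 -0.2257]
 [ 0.5326 -0.2652]
 [ 0.494  -0.2524]]
```

View pics/os.png

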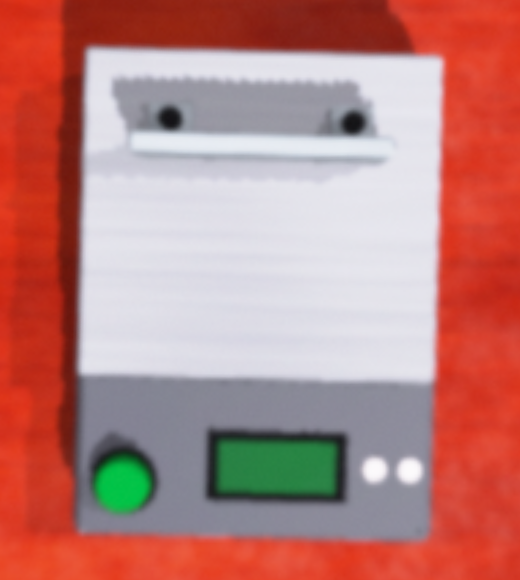

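```bash
python3 - <<'E'
from h import *
np.set_printoptions(precision=4,suppress=True)
d=np.load('w_s.npz')
b=ortho(d,0.075,0.62,0.68,-0.07,0.09); g=cv2.cvtColor(b,cv2.COLOR_RGB2HSV)
for y in (0.04,0.01,-0.03):
    c=int((0.09-y)*2000); print(y,[(round(0.68-r/2000,4),int(g[r,c-6:c+6,1].mean()),int(g[r,c-6:c+6,2].mean())) for r in range(20,90,3)])
r=int((0.68-0.6535)*2000); print([(round(.09-c/2000,3),int(g[r-2:r+3,c,2].mean())) for c in list(range(20,60,4))+list(range(260,310,4))])
P=np.pi; yt=P-0.0716
manip.reach([0.4916,0.27,0.10],[P,0,yt])
manip.move_straight([0.4916,0.27,0.008],0.12,f_stop=8)
s=manip.sense();print(s['ee_pos'],s['tcp_rot'],s['joints'],s['time_s'])
manip.close_gripper()
s=manip.sense();print(s['gripper_width'],s['grip_force'],s['time_s'],s['ee_pos'],s['ft_force'])
manip.move_straight([0.4916,0.27,0.13],0.2); manip.dwell(.1)
s=manip.sense();print(s['gripper_width'],s['time_s'],s['ft_force'])
im=shot("wrist","lift.png"); look("wrist",im,["tray","tray_handle","stop_bar"])
E
```

```text
0.04 [(0.67, 21, 163), (0.6685, 21, 163), (0.667, 21, 162), (0.6655, 21, 161), (0.664, 21, 161), (0.6625, 21, 160), (0.661, 22, 171), (0.6595, 21, 205), (0.658, 14, 233), (0.6565, 12, 241), (0.655, 11, 242), (0.6535, 12, 241), (0.652, 14, 234), (0.6505, 22, 211), (0.649, 21, 188), (0.6475, 17, 198), (0.646, 15, 209), (0.6445, 15, 210), (0.643, 14, 213), (0.6415, 14, 215), (0.64, 13, 218), (0.6385, 12, 225), (0.637, 9, 230), (0.6355, 9, 231)]
0.01 [(0.67, 16, 163), (0.6685, 18, 162), (0.667, 17, 163), (0.6655, 16, 163), (0.664, 16, 163), (0.6625, 16, 163), (0.661, 17, 166), (0.6595, 20, 188), (0.658, 17, 222), (0.6565, 12, 238), (0.655, 11, 241), (0.6535, 11, 241), (0.652, 12, 237), (0.6505, 20, 221), (0.649, 21, 193), (0.6475, 19, 190), (0.646, 16, 204), (0.6445, 15, 212), (0.643, 14, 215), (0.6415, 14, 216), (0.64, 14, 218), (0.6385, 13, 222), (0.637, 10, 230), (0.6355, 8, 234)]
-0.03 [(0.67, 25, 141), (0.6685, 26, 105), (0.667, 27, 72), (0.6655, 27, 52), (0.664, 25, 46), (0.6625, 27, 51), (0.661, 25, 68), (0.6595, 26, 113), (0.658, 24, 181), (0.6565, 17, 229), (0.655, 12, 239), (0.
[... 258 characters left out ...]
7), (0.076, 221), (0.074, 217), (0.072, 209), (0.07, 220), (0.068, 232), (0.066, 234), (0.064, 234), (0.062, 235), (-0.04, 239), (-0.042, 239), (-0.044, 238), (-0.046, 238), (-0.048, 238), (-0.05, 236), (-0.052, 230), (-0.054, 231), (-0.056, 235), (-0.058, 235), (-0.06, 235), (-0.062, 235), (-0.064, 234)]
[0.4922 0.2703 0.0087] [3.1411 0.0011 3.07  ] [ 0.3892  0.4836 -0.2873  0.7987 -0.      0.4607] 12.625
-0.00017476409051071155 0.0 13.3917 [0.4916 0.27   0.008 ] [ 0.2971  0.2303 -0.3321]
0.0002228332083129731 14.25 [ 0.1071 -0.4447 -0.1725]
wrist mark_of tray 0.78 [0.5633 0.2643 0.0055]
wrist mark_of tray_handle 0.62 [0.4907 0.2684 0.025 ]
wrist mark_of stop_bar 0.96 [0.6532 0.0101 0.0458]
```

View pics/lift.png

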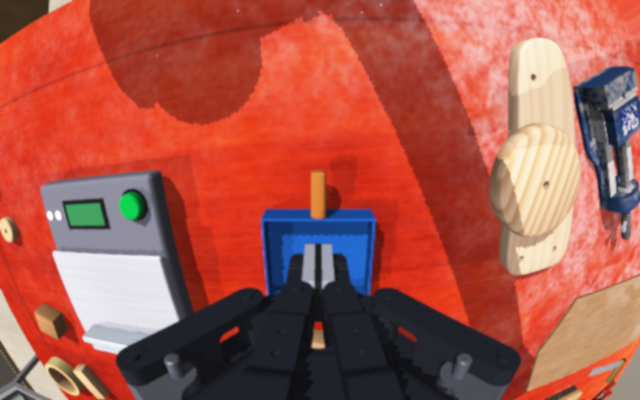

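The fingers closed on nothing. The tray has not moved, the handle is visible at (318,195), and the fingertips at row 245 look further back than the TCP projection at about row 235. I'll check the real fingertip height with a gentle touch on bare table and a scene view.

```bash
python3 - <<'E'
from h import *
P=np.pi
print(manip.hold_point_z)
manip.move_straight([0.43,0.27,0.05],0.25)
s=manip.sense(); im=shot("scene")
R=np.array(im['rvec'],float);
for p,c in ((s['ee_pos'],(0,255,0)),([0.4916,0.27,0.024],(255,0,255))):
    q=cv2.projectPoints(np.array([p],float),R,np.array(im['tvec'],float),im['mtx'],None)[0].ravel(); print(q)
    cv2.drawMarker(im['img'],tuple(int(round(x)) for x in q),c,cv2.MARKER_CROSS,5,1)
cv2.imwrite('pics/sc1.png',cv2.resize(im['img'][200:320,220:360,::-1],None,fx=5,fy=5,interpolation=cv2.INTER_CUBIC)[:600,:700])
t=manip.move_straight([0.43,0.27,-0.035],0.03,f_stop=4)
s=manip.sense(); print(t,s['ee_pos'],s['ft_force'],s['time_s'])
manip.move_straight([0.43,0.27,0.06],0.2)
E
```

```text
0.0187
[330.1413645 267.8573154]
[305.82033329 270.77620849]
True [ 0.42997984  0.26998878 -0.02784147] [-1.55422279 -0.47173231  5.55918833] 17.325
```

View pics/sc1.png

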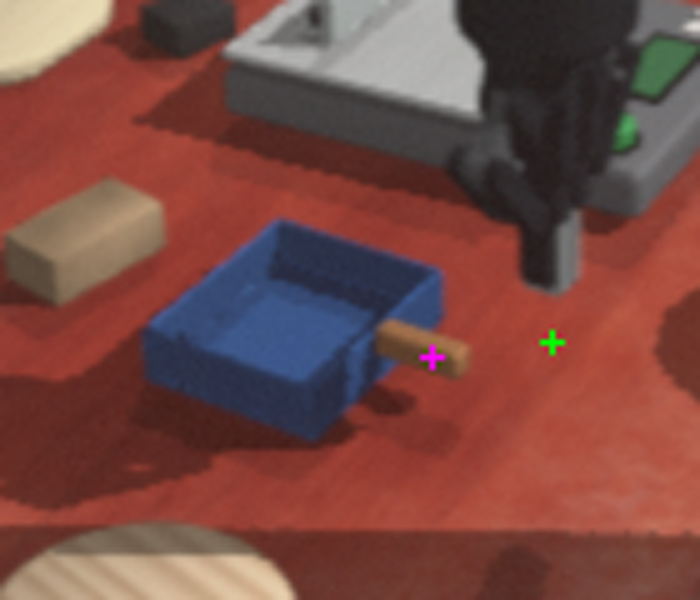

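The touch came at reported z = −0.028, and the scene picture shows the tip at (552,290), straight above the TCP marker at (552,342). So the real fingertips end 27.5 mm short of the reported TCP. I'll correct for that from here on.

```bash
cat >> h.py <<'E'
OFF=0.0275
def T(x,y,z): return [x,y,z-OFF]   # z = true fingertip height
def st(m=''):
    s=manip.sense(); print(m,np.round(s['ee_pos']+[0,0,OFF],4),np.round(s['ft_force'],2),'w',round(s['gripper_width'],4),'t',round(s['time_s'],2),flush=True); return s
E
python3 - <<'E'
from h import *
P=np.pi
manip.ungrasp()
manip.move_straight(T(0.4916,0.27,0.075),0.2,rotation=[P,0,P-0.0716])
print(manip.move_straight(T(0.4916,0.27,0.007),0.1,f_stop=8)); st()
manip.close_gripper(); s=st('closed')
if s['gripper_width']>0.008:
    manip.move_straight(T(0.4916,0.27,0.13),0.2); manip.dwell(.1); st('up')
    im=shot("wrist","lift2.png"); look("wrist",im,["tray","tray_handle"])
E
```

```text
False
 [0.4919 0.2703 0.0076] [-0.57  0.01  0.27] w 0.0852 t 20.0
closed [0.4917 0.2699 0.0073] [-1.04 -0.28  2.72] w 0.0129 t 20.65
up [0.49   0.2694 0.1279] [ 0.19  0.23 -2.6 ] w 0.0129 t 21.52
wrist mark_of tray 0.61 [0.559  0.2642 0.1233]
wrist mark_of tray_handle 0.56 [0.4904 0.2675 0.1467]
```

```bash
python3 - <<'E'
from h import *
P=np.pi; R=[P,0,P-0.0245]
manip.move_straight(T(0.515,0.0129,0.14),0.25,rotation=R)
manip.move_straight(T(0.515,0.0129,0.066),0.15); manip.dwell(.1); st('pre')
print(manip.move_straight(T(0.515,0.0129,0.048),0.03,f_stop=3)); st('down')
manip.ungrasp(); st()
manip.move_straight(T(0.515,0.0129,0.10),0.2)
manip.move_straight(T(0.455,0.0135,0.10),0.2)
manip.dwell(.1); im=shot("wrist","placed.png"); look("wrist",im,["tray","tray_handle","stop_bar"])
np.savez("w_p.npz",**{k:im[k] for k in('img','mtx','hand_eye')},pos=im['pose']['ee_pos'],rot=im['pose']['tcp_rot'])
np.set_printoptions(precision=4,suppress=True)
o=ortho(dict(np.load('w_p.npz')),0.073,0.51,0.69,-0.08,0.10); h=cv2.cvtColor(o,cv2.COLOR_RGB2HSV)
print(*rects((h[:,:,0]>100)&(h[:,:,0]<130)&(h[:,:,1]>120),0.69,0.10)); st()
E
```

```text
pre [0.5163 0.0131 0.0673] [ 0.36  0.41 -1.75] w 0.0131 t 23.59
True
down [0.5151 0.0128 0.0522] [-0.06  0.07  4.41] w 0.0126 t 24.08
 [0.5137 0.013  0.0513] [ 0.15  0.18 -0.28] w 0.0852 t 24.78
wrist mark_of tray 0.93 [0.5863 0.0126 0.0484]
wrist mark_of tray 0.35 [ 0.5196 -0.2403  0.0046]
wrist mark_of tray_handle 0.96 [0.5119 0.0135 0.0692]
[0.5379786834716797, 0.012913345336914073, 0.10849899291992188, 0.04207748413085938] [[ 0.5185  0.0677]
 [ 0.5605  0.0665]
 [ 0.5575 -0.0419]
 [ 0.5154 -0.0407]]
 [0.4558 0.0134 0.0999] [-0.62 -0.68  0.09] w 0.0854 t 25.93
```

View pics/placed.png

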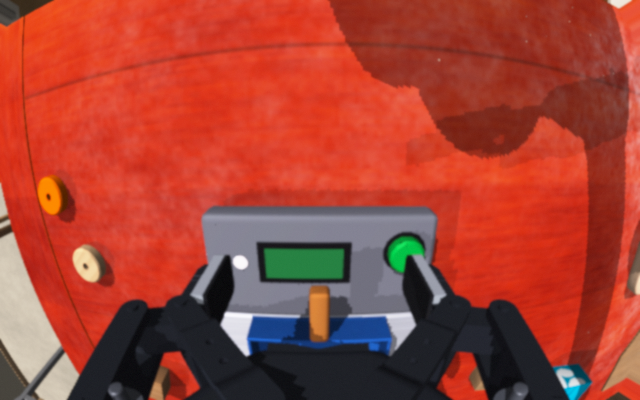

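The tray sits on the platform, its handle at (318,312) pointing at the panel. Its yaw is about −0.028, against −0.0245 for the scale. Next I push on the handle end with closed fingers.

```bash
python3 - <<'E'
from h import *
manip.close_gripper()
y=lambda x:0.0128-0.0245*(x-0.51)
manip.move_straight(T(0.460,y(.460),0.059),0.15); manip.dwell(.1); st('low')
print(manip.move_straight(T(0.525,y(.525),0.059),0.02,f_stop=8.5)); st('push')
for i in range(4): manip.dwell(.1); st()
manip.move_straight(T(0.465,y(.465),0.059),0.1)
manip.dwell(.1); st(); im=shot("wrist"); look("wrist",im,["tray","tray_handle"]); im=shot("top"); look("top",im,["tray","stop_bar"])
E
```

```text
low [0.4605 0.014  0.0598] [-0.4   0.97  0.38] w 0.0003 t 27.22
True
push [0.4996 0.0133 0.0581] [-0.27 -0.33 -0.39] w -0.0004 t 29.19
 [0.4991 0.0133 0.0578] [0.23 0.59 0.68] w -0.0001 t 29.29
 [0.4986 0.0134 0.0577] [-0.07  0.23 -0.12] w -0.0 t 29.39
 [0.4984 0.0134 0.0577] [ 0.03 -1.15 -1.01] w 0.0002 t 29.49
 [0.4983 0.0134 0.0577] [-0.19  0.25 -0.14] w 0.0002 t 29.59
 [0.4661 0.0138 0.0593] [ 0.65 -0.78 -0.43] w -0.0004 t 30.18
wrist mark_of tray_handle 0.54 [0.5261 0.0138 0.068 ]
top mark_of stop_bar 0.72 [0.6555 0.0047 0.0433]
top mark_of stop_bar 0.57 [ 0.6965 -0.214   0.0009]
```

```bash
cat >> h.py <<'E'
def ramp(p,step,axis,sign,F,n=30,sp=0.01):
    """step along until the sustained force on `axis` reaches F"""
    p=np.array(p,float); s0=np.mean([manip.sense()['ft_force'][axis] for _ in range(3)])
    for i in range(n):
        p=p+step; manip.move_straight(p,sp,f_stop=14)
        manip.dwell(.04); f=np.mean([sign*(manip.sense()['ft_force'][axis]-s0)])
        if f>F: break
    return p,f
E
python3 - <<'E'
from h import *
y=lambda x:0.0128-0.0245*(x-0.51)
manip.move_straight(T(0.4955,y(.4955),0.059),0.06); manip.dwell(.1); st('near')
p,f=ramp(T(0.4955,y(.4955),0.059),np.array([.0005,-.0000122,0]),0,-1,8.0,24); print(p,f); 
for i in range(3): manip.dwell(.1); st()
manip.move_straight(T(0.465,y(.465),0.059),0.1); st()
E
```

```text
near [0.4949 0.0132 0.0588] [-0.87  0.26  0.06] w 0.0002 t 31.23
[0.503      0.01297225 0.0315    ] 8.090087953122868
 [0.4999 0.0131 0.0585] [-9.33 -0.53  7.72] w -0.0002 t 35.71
 [0.5    0.0131 0.0585] [-8.29  0.22  7.23] w 0.0002 t 35.81
 [0.5    0.0131 0.0585] [-9.51 -0.35  6.65] w -0.0001 t 35.91
 [0.4664 0.0138 0.0594] [ 0.2   0.1  -1.17] w 0.0003 t 36.44
```

The push held at about 9 N. Now the tare key.

```bash
python3 - <<'E'
from h import *
kx,ky=0.4862,0.0797
manip.move_straight(T(0.466,0.0138,0.085),0.2)
manip.move_straight(T(kx,ky,0.075),0.2)
manip.move_straight(T(kx,ky,0.053),0.1); manip.dwell(.1); st('near')
p,f=ramp(T(kx,ky,0.053),np.array([0,0,-.0008]),2,1,8.5,28,0.02); print(p[2]+OFF,f)
for i in range(7): manip.dwell(.2); st()
manip.move_straight(T(kx,ky,0.10),0.15); st()
E
```

```text
near [0.4864 0.0791 0.0535] [ 0.63 -0.32  0.04] w 0.0002 t 37.69
0.03940000000000001 9.940974146974598
 [0.4864 0.0797 0.04  ] [-1.82 -0.08  9.8 ] w -0.0002 t 42.85
 [0.4864 0.0797 0.04  ] [-1.94 -0.29  9.28] w -0.0002 t 43.05
 [0.4865 0.0797 0.04  ] [-1.71 -0.64  9.43] w 0.0001 t 43.25
 [0.4864 0.0797 0.04  ] [-1.56  0.72  9.65] w 0.0002 t 43.45
 [0.4865 0.0797 0.04  ] [-1.32 -0.7   9.55] w -0.0003 t 43.65
 [0.4864 0.0797 0.04  ] [-1.74  0.29  9.46] w 0.0001 t 43.85
 [0.4864 0.0797 0.04  ] [-1.24 -0.42  9.45] w -0.0002 t 44.05
 [0.4856 0.0797 0.0991] [-0.75 -0.57 -0.33] w 0.0001 t 44.6
```

The key was held fully down at about 9.5 N for over 1.4 s. Now the wheel, with a quick check from above before grasping.

```bash
python3 - <<'E'
from h import *
P=np.pi; wx,wy=0.5205,-0.2393
manip.ungrasp()
manip.move_straight(T(0.50,-0.10,0.14),0.25)
manip.move_straight(T(wx,wy,0.10),0.25,rotation=[P,0,P-.2]); manip.dwell(.1)
im=shot("wrist"); look("wrist",im,["wheel_center"])
manip.move_straight(T(wx,wy,0.001),0.12,f_stop=8); st()
manip.close_gripper(); s=st('closed')
if s['gripper_width']>.03:
    manip.move_straight(T(wx,wy,0.15),0.2); manip.dwell(.1); s=st('up'); im=shot("wrist","wh.png"); look("wrist",im,["wheel_center"])
E
```

```text
wrist mark_of wheel_center 0.72 [ 0.5215 -0.2393  0.0081]
wrist mark_of wheel_center 0.62 [ 0.4389 -0.2733  0.0046]
 [ 0.5212 -0.2397  0.0018] [ 0.63 -1.1   0.49] w 0.0857 t 48.18
closed [ 0.521  -0.2396  0.0021] [-0.04  0.98  5.79] w 0.0382 t 48.7
up [ 0.5192 -0.2386  0.1481] [ 0.68 -0.22 -0.01] w 0.038 t 49.69
wrist mark_of wheel_center 0.88 [ 0.4418 -0.2707  0.004 ]
wrist mark_of wheel_center 0.6 [ 0.5196 -0.2408  0.15  ]
```

```bash
python3 - <<'E'
from h import *
P=np.pi; R=[P,0,P-.0245]
manip.move_straight(T(0.560,-0.08,0.15),0.25,rotation=R)
manip.move_straight(T(0.600,0.011,0.13),0.25)
manip.move_straight(T(0.600,0.011,0.0635),0.1,f_stop=6); manip.dwell(.1); st('in')
manip.ungrasp(); st('open')
manip.move_straight(T(0.600,0.011,0.14),0.15)
manip.move_straight(T(0.43,0.0,0.25),0.3,rotation=R); manip.dwell(.2); st()
im=shot("wrist"); look("wrist",im,["wheel_center","tray","tray_handle","stop_bar"])
im=shot("top"); look("top",im,["wheel_center","tray","tray_handle"])
cv2.imwrite('pics/end.png',cv2.resize(im['img'][140:280,180:440,::-1],None,fx=3,fy=3,interpolation=cv2.INTER_CUBIC))
E
```

```text
in [0.6009 0.0108 0.0645] [ 0.15 -0.05  0.53] w 0.0378 t 52.08
open [0.6    0.011  0.0635] [-0.04  0.35  0.16] w 0.0856 t 52.6
 [4.303e-01 1.000e-04 2.487e-01] [ 0.21 -0.64  0.42] w 0.0856 t 54.28
wrist mark_of wheel_center 0.83 [ 0.4414 -0.2734  0.0063]
wrist mark_of wheel_center 0.68 [0.599  0.0105 0.0584]
wrist mark_of tray 0.68 [0.6001 0.0116 0.0493]
wrist mark_of tray_handle 0.59 [0.5275 0.0132 0.0684]
wrist mark_of stop_bar 0.78 [0.655  0.0102 0.0463]
top mark_of wheel_center 0.8 [ 0.4406 -0.2747  0.0081]
top mark_of wheel_center 0.51 [0.6033 0.0074 0.055 ]
top mark_of tray 0.61 [0.6025 0.0095 0.0478]
top mark_of tray_handle 0.67 [0.5318 0.0084 0.0694]
```

View pics/end.png

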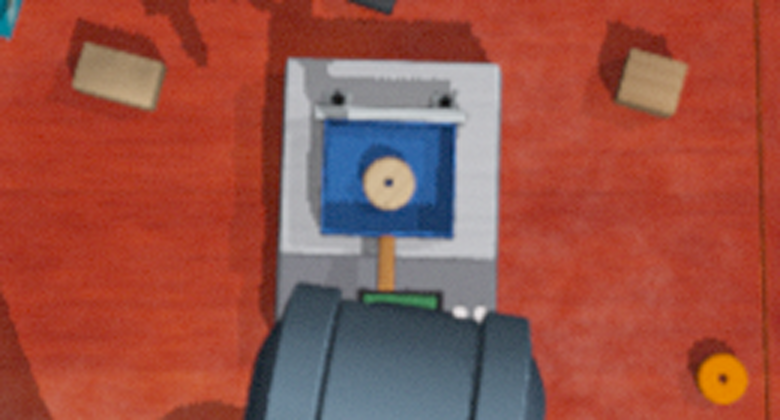

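The wheel lies flat in the tray at (388,183). The tray is square against the bar (tray x 322–456, bar 317–466), and the other blocks have not been touched.

```bash
python3 -c "
from bench import manip
print(manip.sign_off())"
```

```text
the job is handed in; nothing more can be done
None
```

I handed the job in at about 54 s: the tray was pushed square against the stop bar at about 9 N, the key was held down at about 9.5 N for 1.4 s, and the wheel was then placed flat in the tray. The result has not been reported back.

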